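# Set the filter box lid on its prop rod

### The job

The lid of the grey filter box is only leaning back on its hinge. Before anyone reaches in for the filter, swing the prop rod with the red grip right up out of its clip as far as it goes, then ease the lid forward, without dropping it, so that the rod's cranked end goes through the slot in the lid and the lid rests on the rod. Leave the things beside the box alone.

Things in the scene. Friction and masses are not known exactly. Their poses are not given: they have to be found in the camera images.
- filter_box: Fixed grey steel filter box, 240 mm front to back (x), 300 mm wide (y), 72 mm high to its rim, turned about z. Origin at the middle of its underside; the rear face is at x = +115 mm, the front at -125. Its x points from front to rear, y to its left. A blue-framed pleated filter lies flush with the rim; right of it is a flat deck at z = 70 mm for the prop rod.
- lid_hinge (a point): Middle of the lid's hinge line, which runs along the box's y: at x = +115, y = 0, z = 72 mm in the box's frame. It does not move.
- lid (a joint): Angle of the lid, rad: 0 shut, 1.40 (80 degrees) fully open at its stop. The lid is a tray, 240 x 300 mm, 60 mm deep, 0.9 kg. Near the stop its weight leans it back and it stays; brought forward below about 1.15 it sinks by itself, slowly at first (damped hinge). Resting properly on the rod it stands at 1.0 to 1.1.
- lid_tab (a point): Middle of the black rubber-covered pull tab on the lid's front edge (10 mm thick, 90 mm wide along y, standing 30 mm out from the edge; with the lid open it points up). 258 mm from the hinge line along the lid and 14 mm behind the plane of the lid's rim. Its x points along the lid to the hinge, y along the hinge, z out through the lid's back.
- slot (a point): Middle of the yellow-edged slot in the steel bracket under the lid, on the face that looks at the box; 172 mm from the hinge line along the lid. The slot is 23 mm long along the lid (its x, which points to the hinge) and 14 mm wide (y); the bracket is 4 mm thick with free space behind. Its z points through the slot to the lid's back.
- rod_pivot (a point): Point about which the prop rod turns (axis along the box's y): at x = +40, y = -105, z = 102 mm in the box's frame. It does not move. The rod lies forward from here, towards the box's -x, held in a black open-topped saddle clip (26 mm wide, 54 to 66 mm from the pivot).
- prop_rod (a joint): Angle of the rod, rad: 0 in its clip, 1.57 upright, 1.745 at its back stop, leaning to the hinge, where it stays when let go (pivot slightly stiff, 0.04 N m). 8 mm thick, 140 mm from pivot to bend; beyond the bend a cranked end, 18 mm long, leans towards the lid when the rod is up; a 20 mm collar at its root bears the lid. The end meets the slot only within 0.1 rad of the back stop.
- rod_grip (a point): Centre of the rod's red plastic grip, a roller 24 mm wide along y (flat ends, to be taken between the fingers) and 21 mm thick, on the rod's axis 120 mm from the pivot; lying down it is 32 mm above the deck. It turns freely about y on the rod, so the hand need not turn with the rod. The point's x axis points along the rod to the pivot. The rod and its cranked end reach 31 mm beyond it.
- rod_end (a point): Tip of the rod's cranked end.
- focus_gauge: White standing gauge with red ends, 28 mm thick, 102 mm tall, loose beside the box: leave it alone. Origin under its middle.
- tape_roll: Black tape roll, 64 mm across, 19 mm high, loose: leave it alone. Origin under its middle.
- wipes_carton: White and teal carton, 60 x 90 x 28 mm, loose: leave it alone. Origin under its middle.
- marker_pen: White marker pen with a red cap, 17 x 135 x 16 mm, loose: leave it alone. Origin under its middle.
- key_ring: Bunch of brass keys with a blue tag, 99 x 121 x 8 mm, loose: leave it alone. Origin under its middle.

How it is judged:
By the outcome, as a careful person would: the job done as asked, in the order asked, and still so for the second after the job is handed in, with the robot touching nothing.
It also fails if it takes over 50 s, if anything falls off the work surface, if the arm or the gripper's body presses on something with over 40 N, if the wrist force passes 120 N, or if a joint passes its speed limit or range.

### The arm

A 6-joint arm with a two-finger parallel gripper is mounted at the origin on a cart in front of the work surface, level with it; the furniture and walls round the work are solid. World frame = base frame: x ahead of the robot, y to its left, z up, the work surface at z = 0. Lengths are in m, angles in rad, forces in N, time in s.
With the tool pointing down it reaches from about 0.425 to 0.95 m from the base axis. Payload 3.5 kg.
Tool frame: the origin (TCP) lies midway between the tips of the shut fingers; the grasp point (between the pads) lies 19 mm behind it (arm.grasp_offset is the distance from the TCP to the grasp point, in m); y points along the fingers, x is the direction in which the jaws open and shut, and the axes are right-handed (so a half turn about y gives the same grasp; the last joint's range is limited). The gripper opens to 85 mm and grips with 20 to 120 N. Pads are 22 mm wide; open, the fingers measure 114 mm over their backs; the gripper's body (76 mm by 85 mm) begins 54 mm behind the grasp point. The pads swing forward as they close: fully open they stand 13 mm farther back than shut.
Start: joints at [-1.367, 0.286, 1.577, -0, 1.279, -0.15], TCP at [0.234, -0.633, 0.231] pointing down, gripper open.
Joint ranges: [-2.77, 2.77], [-0.9, 2.22], [0.21, 2.48], [-1.53, 4.67], [0.24, 2.81], [-2.84, 2.84]. Speed limits (rad/s): [2.79, 2.79, 3.14, 3.14, 3.14, 3.14].

### API

Orientations are given as a 3x3 rotation matrix whose columns are the frame's x, y, z axes.
In Python, from plant import arm gives the robot as it stands. The module is installed in compiled form; this text tells all that it offers.
- The arm moves only by the tool drive_tool, never from a script. Its argument "targets" is one flat list of numbers, 6 for each row, row after row: the shift along the tool's x, y, z in mm, then the turn, a rotation vector about the tool's x, y, z in rad. In form: [x, y, z, ax, ay, az, x, y, z, ax, ay, az, ...]. A call has 1 to 12 rows; each row shifts and turns the commanded pose from where the row before left it, along the tool's axes as they then stand; what a row does not reach is not made up. A row lasts 1/8 s, in which the tool goes at most 62.5 mm and 10.7 degrees, less where a joint would pass 70% of its speed; a pose out of reach is approached as far as the arm can. A call with a gripper value outside its range is refused whole. "grip" is the finger opening in mm, from 0 to 85.4, set as the call begins (left out, the last holds). The fingers move at their own pace and stop on an object; "newtons" is the grip in N (left out, the last holds). Time passes only in rows, so rows that do not move let the fingers close. It gives the time, the measured TCP pose, the force and the opening at its end, in the units of the state.
- arm.sense(): the state, without advancing time (a new reading comes with each control period).
- arm.camera(name): name is "scene" or "top" or "wrist"; returns a dict with "img" (400x640x3 uint8, red, green, blue), "K" (3x3 intrinsics, pixels), "world_to_cam" (4x4, takes a point from world to camera coordinates); the wrist camera has in their place "mount" (4x4, takes a point from camera to tool coordinates, whose origin is the TCP and whose axes are the tool frame's). Camera axes: x right, y down, z forward; pixel columns grow to the right and rows downward; lengths in m; the calibration is good to about 2 mm. The wrist camera is an equidistant fisheye: a pixel r from the principal point sees the ray r / f radians off the axis. A picture is of the moment at which its call begins: read the wrist's pose just before it. There is no depth.
- arm.job_done(): hands the job in, once; it reports no verdict.
The state is a dict: "time_s": time; "qpos": joint angles; "dq": joint speeds; "tau": joint torques, N m; "tcp_pos": TCP position; "orientation": TCP orientation; "wrist_force": force on the tool from outside, world axes, zero at the start; "moment": the same for the moment, N m; "grip_width": opening from 0.0 (shut) to 1.0 (fully open).
Only numpy, scipy, OpenCV 4.12 (cv2) and the standard library are available. Lean on these libraries where they do the work, as an engineer would, in place of code of your own. Each camera call takes 0.05 s, during which the arm holds its last target. There are 200 camera calls.

## Working session

There is one attempt and no reset: what is moved stays moved. The work goes in short steps, Python scripts to look and compute and a tool call to move; the robot and the scene stay as the last step left them, time stands still between calls to the robot, and variables do not carry over. Pictures are saved under pics/ and viewed, about 8 in all and at most 12, crops included, and the job is handed in when it is done.

Besides the shell and the picture viewer there is one more tool, called after ">>>" as a command line: name --argument value ..., lists and objects as JSON in quotes. drive_tool: Moves the arm, as the interface text tells. Its arguments: {"type":"object","properties":{"targets":{"type":"array"},"grip":{"type":"number"},"newtons":{"type":"number"}},"required":["targets"]}

```bash
mkdir -p pics
cat > h.py <<'E'
import numpy as np, cv2
from plant import arm
def snap(n,f):
    s=arm.sense(); c=arm.camera(n); cv2.imwrite('pics/'+f,c['img'][:,:,::-1]); np.savez('pics/'+f+'.npz',R=s['orientation'],t=s['tcp_pos'],**c); return s,c
def ray(c,u,v):
    T=np.array(c['world_to_cam']);K=c['K'];R=T[:3,:3]
    d=R.T@np.linalg.solve(K,[u,v,1]);return -R.T@T[:3,3],d/np.linalg.norm(d)
def onz(c,u,v,z):
    o,d=ray(c,u,v);return o+d*(z-o[2])/d[2]
def proj(c,p):
    T=np.array(c['world_to_cam']);q=c['K']@(T[:3,:3]@np.array(p)+T[:3,3]);return q[:2]/q[2]
def tri(r1,r2):
    (a,d),(b,e)=r1,r2;n=np.linalg.lstsq(np.c_[d,-e],b-a,rcond=None)[0]
    p,q=a+d*n[0],b+e*n[1];return (p+q)/2,np.linalg.norm(p-q)
E
python3 - <<'E'
from h import *
for n in('scene','top'):
    s,c=snap(n,n+'0.png'); print(c['K'],c['world_to_cam'])
print(s)
a=cv2.imread('pics/scene0.png');b=cv2.imread('pics/top0.png')
E
```

```text
[[454.80703613   0.         306.44465886]
 [  0.         454.80703613 199.10019157]
 [  0.           0.           1.        ]] [[-0.89559654 -0.44477023 -0.00928895  0.59499634]
 [-0.17506225  0.3715501  -0.91175859  0.09928775]
 [ 0.40897439 -0.81494169 -0.41062147  1.27347856]
 [ 0.          0.          0.          1.        ]]
[[468.3033834    0.         319.99018125]
 [  0.         468.3033834  196.76635052]
 [  0.           0.           1.        ]] [[ 0.01498252 -0.99975003  0.01659534  0.27565318]
 [-0.99333836 -0.01677888 -0.11400603  0.54929922]
 [ 0.11425598 -0.01477669 -0.99334144  1.14443334]
 [ 0.          0.          0.          1.        ]]
{'time_s': 0.05, 'qpos': array([-1.36696340e+00,  2.87176471e-01,  1.57815890e+00,  4.13418991e-05,
        1.27859102e+00, -1.49990242e-01]), 'dq': array([-0.00064525, -0.00166073, -0.00175147, -0.00131597,  0.00062059,
       -0.0018237 ]), 'tau': array([ 7.23744324e-04, -4.07555437e+01, -2.93926048e+01, -9.65785762e-05,
        3.57715486e-03, -5.23881269e-06]), 'tcp_pos': array([ 0.23378965, -0.63253169,  0.22994977]), 'orientation': array([[ 3.46474959e-01, -4.33634862e-04,  9.38059121e-01],
       [-9.38056398e-01,  2.29343496e-03,  3.46475014e-01],
       [-2.30162123e-03, -9.99997276e-01,  3.87843829e-04]]), 'wrist_force': array([-0.0619892 ,  0.05515309,  0.12316324]), 'moment': array([-0.02506446,  0.03188587,  0.06247951]), 'grip_width': 1.0024983060247747}
```

View pics/scene0.png

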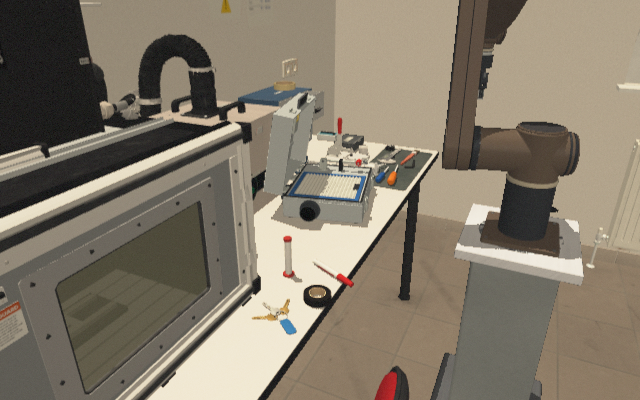

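View pics/top0.png

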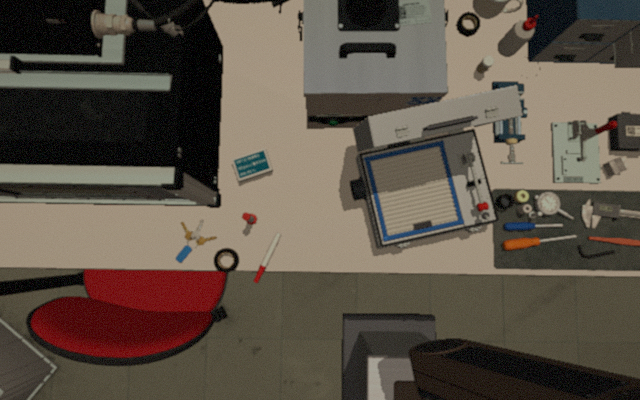

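The scene view shows the lid leaning open with the box at about (330,190). In the top view the box spans (360–495, 130–245), the red grip is at about (483,207), and the lid is at the rear, at (370–525, 90–145).

Run:
```python
from h import *
a=cv2.imread('pics/top0.png')[75:255,340:535];cv2.imwrite('pics/c1.png',cv2.resize(a,None,fx=3.3,fy=3.3,interpolation=cv2.INTER_CUBIC)[:600])
c=np.load('pics/top0.png.npz')
im=c['img'];h=cv2.cvtColor(im,cv2.COLOR_RGB2HSV)
m=((h[...,0]<8)|(h[...,0]>172))&(h[...,1]>150)&(h[...,2]>90);m[:,:470]=0;m[:,500:]=0;m[:180]=0;m[240:]=0
ys,xs=np.nonzero(m);print('red',xs.mean(),ys.mean(),len(xs),onz(c,xs.mean(),ys.mean(),.105))
b=(h[...,0]>100)&(h[...,0]<125)&(h[...,1]>130);b[:,:350]=0;b[:,475:]=0;b[:130]=0;b[250:]=0
n,l,st,_=cv2.connectedComponentsWithStats(b.astype(np.uint8));k=1+st[1:,4].argmax()
pts=np.argwhere(l==k)[:,::-1].astype(np.float32)
W=np.array([onz(c,u,v,.072)[:2] for u,v in pts],np.float32)
print(cv2.minAreaRect(W),len(W));print(cv2.boxPoints(cv2.minAreaRect(W)))
```

```text
red 482.6551724137931 206.08620689655172 58 [ 0.52051608 -0.09727647  0.105     ]
((0.5605528354644775, 0.058757439255714417), (0.20636825263500214, 0.19484268128871918), 13.419930458068848) 905
[[ 0.437576    0.12957108]
 [ 0.48279625 -0.05995145]
 [ 0.6835297  -0.0120562 ]
 [ 0.6383094   0.17746633]]
```

View pics/c1.png

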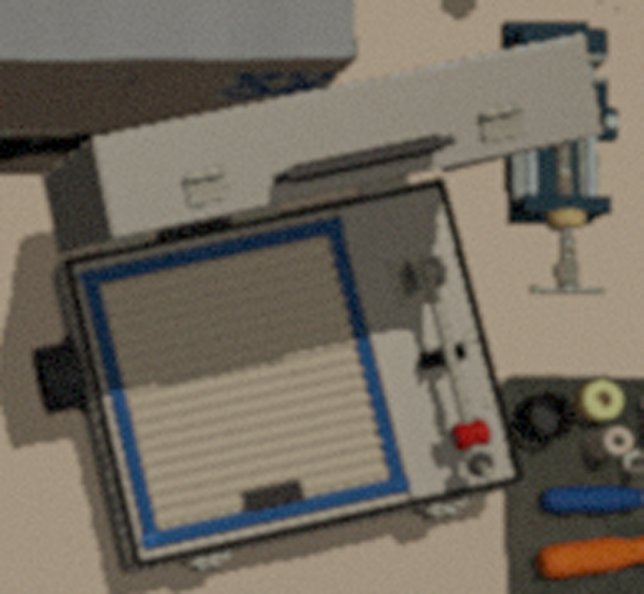

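```bash
cat >> h.py <<'E'
def rot(ax): return cv2.Rodrigues(np.array(ax,float))[0]
E
python3 - <<'E'
from h import *
c=np.load('pics/top0.png.npz')
px=np.array([[137,562],[515,480],[440,183],[68,262]])/3.3+[340,75]
W=np.array([onz(c,u,v,.072) for u,v in px])[:,:2]
M=np.array([[-125,150],[-125,-150],[115,-150],[115,150]])/1e3
a=M-M.mean(0);b=W-W.mean(0)
th=np.arctan2((a[:,0]*b[:,1]-a[:,1]*b[:,0]).sum(),(a*b).sum());R=np.array([[np.cos(th),-np.sin(th)],[np.sin(th),np.cos(th)]])
t=W.mean(0)-R@M.mean(0);print(th,np.degrees(th),t,'res mm',(W-(M@R.T+t))*1e3)
for n,p in dict(grip=(-.08,-.105),piv=(.04,-.105),hinge=(.115,0),tab=(.084,0)).items():print(n,R@p+t)
# tab dark in top
E
```

```text
0.22731370586538893 13.024115971564973 [0.57283213 0.02402694] res mm [[ 8.36552302 -5.82127108]
 [ 4.66089101  9.23106427]
 [-7.70884919  5.31755722]
 [-5.31756484 -8.72735042]]
grip [ 0.51855302 -0.09630086]
piv [ 0.63546606 -0.06925752]
hinge [0.68487379 0.04994347]
tab [0.65467125 0.04295727]
```

```bash
cat >> h.py <<'E'
from scipy.spatial.transform import Rotation as Ro
BX=np.array([np.cos(.23),np.sin(.23),0]);BY=np.array([-BX[1],BX[0],0]);Z=np.array([0,0,1.])
GO=arm.grasp_offset
B0=np.array([.573,.024,0])
def box(x,y,z): return B0+(BX*x+BY*y+Z*z)/1e3
def frame(x,y): return np.c_[x,y,np.cross(x,y)]
def plan(p,R,s=None):
    "print rotation then shift (in the tool axes after the rotation) to put the grasp point at p with orientation R"
    s=s or arm.sense();R0=s['orientation'];t=p+R[:,1]*GO
    print('turn',np.round(Ro.from_matrix(R0.T@R).as_rotvec(),3),'shift after',np.round(R.T@(t-s['tcp_pos'])*1e3,1),'shift before',np.round(R0.T@(t-s['tcp_pos'])*1e3,1))
def gripR(tilt=15):
    a=np.radians(tilt);return frame(-BY,np.cos(a)*-Z+np.sin(a)*BX)
E
python3 - <<'E'
from h import *
R=gripR();print(GO);plan(np.array([.5195,-.097,.102])-R[:,1]*.1,R)
E
```

```text
0.0187
turn [ 0.261  0.123 -0.018] shift after [-456.4  146.   353.5] shift before [-405.9   50.6  432.7]
```

>>> drive_tool --targets '[0,0,0,0.13,0.06,-0.01,0,0,0,0.13,0.06,-0.01,-46,10,35,0,0,0,-46,10,35,0,0,0,-46,10,35,0,0,0,-46,10,35,0,0,0,-46,10,35,0,0,0,-46,15,35,0,0,0,-46,15,35,0,0,0,-46,20,35,0,0,0,-46,23,37,0,0,0,-42,23,37,0,0,0]' --grip 85

```text
time_s: 1.6
tcp_pos: [0.4983, -0.1009, 0.1793]
orientation: [[0.23, 0.252, 0.94], [-0.973, 0.055, 0.224], [0.005, -0.966, 0.258]]
wrist_force: [0.5, -0.3, 0.2]
grip_width: 0.996
```

>>> drive_tool --targets '[0,0,0,0,0,0,0,0,0,0,0,0]' --grip 60

```text
time_s: 1.85
tcp_pos: [0.4977, -0.1028, 0.1794]
orientation: [[0.231, 0.251, 0.94], [-0.973, 0.055, 0.225], [0.004, -0.966, 0.257]]
wrist_force: [-1.0, -0.2, -0.7]
grip_width: 0.703
```

```bash
cat >> h.py <<'E'
def wray(c,u,v):
    K=c['K'];x=np.array([(u-K[0,2])/K[0,0],(v-K[1,2])/K[1,1]]);th=np.linalg.norm(x)
    d=np.r_[np.sin(th)*x/max(th,1e-9),np.cos(th)];M=c['mount'];R=c['R']
    return c['t']+R@M[:3,3],R@(M[:3,:3]@d)
E
python3 - <<'E'
from h import *
s,c=snap('wrist','w1.png');c=np.load('pics/w1.png.npz')
print(s['time_s'],s['tcp_pos'],s['grip_width']);plan(np.array([.5195,-.097,.102]),gripR())
h=cv2.cvtColor(c['img'],cv2.COLOR_RGB2HSV)
m=((h[...,0]<8)|(h[...,0]>172))&(h[...,1]>150)&(h[...,2]>60)
n,l,st,ce=cv2.connectedComponentsWithStats(m.astype(np.uint8))
for i in range(1,n):
  if st[i,4]>60:
    o,d=wray(c,*ce[i]);print(st[i],ce[i],o+d*(.102-o[2])/d[2])
E
```

```text
1.85 [ 0.4976502  -0.1027945   0.17940482] 0.7026763605423219
turn [0.001 0.003 0.004] shift after [-1.5 99.7  1.9] shift before [-1.9 99.7  2. ]
[299 189  32  26 744] [314.41935484 202.03897849] [ 0.52117437 -0.09864386  0.102     ]
[  0 217  33  41 751] [ 11.41278296 237.19840213] [0.39581023 0.23730069 0.102     ]
[522 292  56  20 426] [551.51643192 301.77230047] [ 0.47588979 -0.36371117  0.102     ]
```

View pics/w1.png

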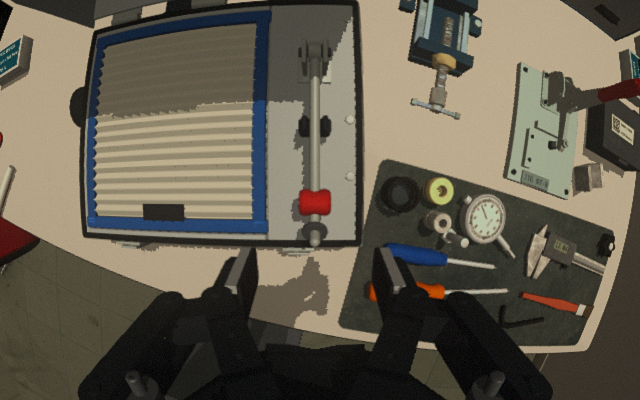

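The wrist view shows the red grip at (314,202), centred between the fingers, with the rod running straight back to its pivot.

>>> drive_tool --targets '[0,25,1,0,0,0,0,25,1,0,0,0,0,25,1,0,0,0,0,25,0,0,0,0,0,0,0,0,0,0]'

```text
time_s: 2.52
tcp_pos: [0.5243, -0.0979, 0.0822]
orientation: [[0.228, 0.248, 0.942], [-0.974, 0.056, 0.221], [0.002, -0.967, 0.254]]
wrist_force: [0.5, 0.6, 0.2]
grip_width: 0.704
```

>>> drive_tool --targets '[0,0,0,0,0,0,0,0,0,0,0,0,0,0,0,0,0,0,0,0,0,0,0,0,0,0,0,0,0,0]' --grip 10 --newtons 40

```text
time_s: 3.15
tcp_pos: [0.5261, -0.0962, 0.0855]
orientation: [[0.231, 0.252, 0.94], [-0.973, 0.057, 0.223], [0.003, -0.966, 0.258]]
wrist_force: [-3.8, 3.3, 5.8]
grip_width: 0.273
```

Run:
```python
from h import *
s=arm.sense();R=s['orientation'];print(s['tcp_pos']-R[:,1]*GO,s['wrist_force'],s['grip_width']*85.4)
# arc increments in tool axes, 12-step from 0 to 1.76 rad
a=np.linspace(0,1.765,25);P=np.array([-.12*(np.cos(x)*BX-np.sin(x)*Z) for x in a])
print(np.round(np.diff(P,axis=0)@R*1e3,1).tolist())
```

```text
[ 0.52134082 -0.0973013   0.10358939] [-3.81629227  3.33772903  5.82713332] 23.308598612721568
[[0.0, -8.4, 2.6], [0.0, -8.2, 3.2], [0.0, -8.0, 3.8], [0.0, -7.7, 4.4], [0.0, -7.3, 4.9], [0.0, -6.9, 5.5], [0.0, -6.5, 5.9], [0.0, -6.1, 6.4], [0.0, -5.6, 6.8], [0.0, -5.1, 7.2], [0.0, -4.5, 7.6], [0.0, -3.9, 7.9], [0.0, -3.4, 8.2], [0.0, -2.7, 8.4], [0.0, -2.1, 8.6], [0.0, -1.5, 8.7], [0.0, -0.8, 8.8], [0.0, -0.2, 8.8], [0.0, 0.5, 8.8], [0.0, 1.1, 8.8], [0.0, 1.7, 8.7], [0.0, 2.4, 8.5], [0.0, 3.0, 8.3], [0.0, 3.6, 8.1]]
```

>>> drive_tool --targets '[0,-8.4,2.6,0,0,0,0,-8.2,3.2,0,0,0,0,-8,3.8,0,0,0,0,-7.7,4.4,0,0,0,0,-7.3,4.9,0,0,0,0,-6.9,5.5,0,0,0,0,-6.5,5.9,0,0,0,0,-6.1,6.4,0,0,0,0,-5.6,6.8,0,0,0,0,-5.1,7.2,0,0,0,0,-4.5,7.6,0,0,0,0,-3.9,7.9,0,0,0]'

```text
time_s: 4.65
tcp_pos: [0.5686, -0.0861, 0.1783]
orientation: [[0.231, 0.251, 0.94], [-0.973, 0.056, 0.224], [0.004, -0.966, 0.257]]
wrist_force: [-6.2, 3.9, 5.1]
grip_width: 0.27
```

Run:
```python
from h import *
s=arm.sense();R=s['orientation'];g=s['tcp_pos']-R[:,1]*GO;d=g-box(40,-105,102);print(g,d@BX,d@BY,d[2],s['wrist_force'],s['grip_width']*85.4)
```

```text
[ 0.56389664 -0.08715053  0.19635151] -0.07420345470056966 -0.0011481731593506648 0.09435150961172849 [-6.24006812  3.86522838  5.14842831] 23.099142843011748
```

>>> drive_tool --targets '[0,-3.4,8.2,0,0,0,0,-2.7,8.4,0,0,0,0,-2.1,8.6,0,0,0,0,-1.5,8.7,0,0,0,0,-0.8,8.8,0,0,0,0,-0.2,8.8,0,0,0,0,0.5,8.8,0,0,0,0,1.1,8.8,0,0,0,0,1.7,8.7,0,0,0,0,2.4,8.5,0,0,0,0,3,8.3,0,0,0]'

```text
time_s: 6.02
tcp_pos: [0.6587, -0.0647, 0.2046]
orientation: [[0.23, 0.256, 0.939], [-0.973, 0.056, 0.223], [0.005, -0.965, 0.262]]
wrist_force: [-1.1, 3.3, 4.7]
grip_width: 0.272
```

Run:
```python
from h import *
s=arm.sense();R=s['orientation'];g=s['tcp_pos']-R[:,1]*GO;d=g-box(40,-105,102);print(g,d@BX,d@BY,d[2],np.arctan2(d[2],-d@BX),s['wrist_force'],s['grip_width']*85.4)
```

```text
[ 0.65395492 -0.0657623   0.22262824] 0.01835929974221222 -0.0008544395298449162 0.12062823791580472 1.7218345890823858 [-1.08450178  3.31453005  4.71248422] 23.24359957441577
```

>>> drive_tool --targets '[0,2,4.5,0,0,0,0,1.5,3,0,0,0,0,0,0,0,0,0]'

```text
time_s: 6.4
tcp_pos: [0.6634, -0.0636, 0.2037]
orientation: [[0.232, 0.247, 0.941], [-0.973, 0.055, 0.226], [0.004, -0.968, 0.253]]
wrist_force: [-15.0, 1.1, 14.6]
grip_width: 0.272
```

Run:
```python
from h import *
s=arm.sense();R=s['orientation'];g=s['tcp_pos']-R[:,1]*GO;d=g-box(40,-105,102);print(g,d@BX,d@BY,d[2],np.arctan2(d[2],-d@BX),s['wrist_force']@BX,s['wrist_force'],s['grip_width']*85.4)
```

```text
[ 0.65879381 -0.06464923  0.22174978] 0.02332451789727271 -0.0008738340381723327 0.11974978205644622 1.763164881654398 -14.32050288800381 [-14.96196529   1.08545753  14.55354195] 23.2318492607496
```

>>> drive_tool --targets '[0,0,-2,0,0,0,0,0,0,0,0,0,0,0,0,0,0,0]' --grip 50

```text
time_s: 6.78
tcp_pos: [0.6628, -0.064, 0.1998]
orientation: [[0.23, 0.251, 0.94], [-0.973, 0.055, 0.224], [0.004, -0.966, 0.257]]
wrist_force: [-0.1, -0.6, -0.7]
grip_width: 0.59
```

>>> drive_tool --targets '[0,-15,0,0,0,0,0,-30,0,0,0,0,0,-40,-5,0,0,0,0,-45,-10,0,0,0,0,-45,-20,0,0,0,0,-40,-20,0,0,0,0,0,0,0,0,0]'

```text
time_s: 7.65
tcp_pos: [0.5571, -0.0887, 0.4005]
orientation: [[0.229, 0.261, 0.938], [-0.973, 0.051, 0.224], [0.01, -0.964, 0.266]]
wrist_force: [-0.5, 0.6, -0.0]
grip_width: 0.585
```

Run:
```python
from h import *
s,c=snap('wrist','w2.png');s,ct=snap('top','top2.png')
print(s['time_s'],s['tcp_pos'],s['wrist_force'])
a=np.concatenate([cv2.imread('pics/w2.png'),cv2.resize(cv2.imread('pics/top2.png')[60:260,320:560],(480,400))[:, :]],1)
cv2.imwrite('pics/v2.png',cv2.resize(a,(800,286)))
for p in [box(84,0,328)]:print('top tab pix',proj(ct,p))
```

```text
7.7 [ 0.55713862 -0.08832841  0.39736876] [ 0.16627466 -0.40516919 -0.83025436]
top tab pix [449.95349438 123.7272581 ]
```

View pics/v2.png

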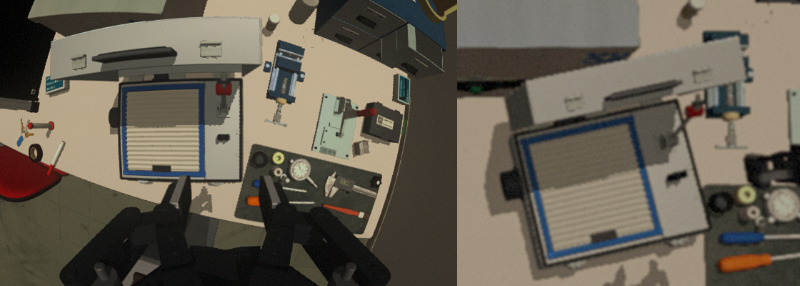

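The rod stands up and holds its place. In the left wrist image the dark tab is at about (189,75) in full-size pixels; in the top view it is at about (450,125), matching the predicted (450,124).

```bash
cat >> h.py <<'E'
def lidR(th,sx=1): # th lid angle; tool x along +-lid normal, tool y along lid to the hinge
    n=np.sin(th)*BX+np.cos(th)*Z; d=np.cos(th)*BX-np.sin(th)*Z
    return frame(sx*n,d)
def lidP(th,s,off=14): # point s mm along lid from hinge, off behind the rim plane
    n=np.sin(th)*BX+np.cos(th)*Z; d=np.cos(th)*BX-np.sin(th)*Z
    return box(115,0,72)+(-d*s+n*off)/1e3
E
python3 - <<'E'
from h import *
w=np.load('pics/w2.png.npz');t=np.load('pics/top2.png.npz');C=[]
for c,(u,v),r in((w,(189,75),(70,22)),(t,(450,124),(28,12))):
    g=c['img'].max(2).astype(int);y0,x0=max(v-r[1],0),u-r[0];a=g[y0:v+r[1],x0:u+r[0]]
    m=(a<75).astype(np.uint8);n,l,st,ce=cv2.connectedComponentsWithStats(m);k=1+st[1:,4].argmax()
    C.append(ce[k]+[x0,y0]);print(st[k]+[x0,y0,0,0,0],C[-1])
p,e=tri(wray(w,*C[0]),ray(t,*C[1]));d=p-box(115,0,72);print(p,'gap',e,'box rel hinge',d@BX,d@BY,d[2],'pred',lidP(1.4,258),lidP(1.4,258)-box(115,0,72))
for sx in(1,-1): plan(lidP(1.4,264)-lidR(1.4)[:,1]*.07,lidR(1.4,sx))
print(arm.sense()['qpos'])
E
```

```text
[ 129   65  119   24 1642] [189.57978076  76.57551766]
[423 116  54  15 260] [449.35769231 123.42307692]
[0.65868738 0.04152599 0.31883423] gap 0.0014264138675730764 box rel hinge -0.027573548759756063 -0.002470323386352628 0.24683422928308363 pred [0.65570787 0.0433655  0.32862557] [-0.02926376 -0.00685192  0.25662557]
turn [-0.068 -1.566  0.075] shift after [112.9  29.4 105.4] shift before [-105.2   39.1  110.1]
turn [-0.075  1.573 -0.068] shift after [-112.9   29.4 -105.4] shift before [-105.2   39.1  110.1]
[-0.40440798 -0.17536186  1.78144575  0.15518567  1.32329736  0.91155722]
```

>>> drive_tool --targets '[0,0,0,-0.007,-0.174,0.008,0,0,0,-0.007,-0.174,0.008,0,0,0,-0.007,-0.174,0.008,0,0,0,-0.007,-0.174,0.008,0,0,0,-0.007,-0.174,0.008,0,0,0,-0.007,-0.174,0.008,0,0,0,-0.007,-0.174,0.008,0,0,0,-0.007,-0.174,0.008,0,0,0,-0.007,-0.174,0.008,0,-30,0,0,0,0,0,0,0,0,0,0]'

```text
time_s: 9.12
tcp_pos: [0.5529, -0.0892, 0.4245]
orientation: [[0.959, 0.17, -0.228], [0.225, 0.041, 0.974], [0.175, -0.985, 0.001]]
wrist_force: [0.0, -0.2, 0.1]
grip_width: 0.578
```

Run:
```python
from h import *
print(arm.sense()['qpos']);plan(lidP(1.4,265)-lidR(1.4)[:,1]*.07+BX*.001+BY*.003,lidR(1.4))
```

```text
[-0.38761604 -0.1417179   1.69212874  0.10344744  1.44859351 -0.62328529]
turn [-0.001  0.     0.005] shift after [113.1  58.5 108.6] shift before [112.8  59.2 108.5]
```

>>> drive_tool --targets '[37,4,36,0,0,0,38,4,36,0,0,0,38,10,36,0,0,0,0,20,0,0,0,0,0,20,0,0,0,0,0,0,0,0,0,0,0,0,0,0,0,0]'

```text
time_s: 10.0
tcp_pos: [0.6453, 0.0427, 0.3868]
orientation: [[0.959, 0.169, -0.227], [0.223, 0.041, 0.974], [0.174, -0.985, 0.002]]
wrist_force: [0.4, -0.5, 1.2]
grip_width: 0.584
```

Run:
```python
from h import *
plan(lidP(1.4,265)+BX*.001+BY*.003,lidR(1.4))
s,c=snap('wrist','w3.png');print(s['time_s'])
cv2.imwrite('pics/w3c.png',cv2.imread('pics/w3.png')[100:400])
```

```text
turn [-0.002 -0.002  0.004] shift after [ 1.2 70.9  1.3] shift before [ 0.9 70.9  1.1]
10.0
```

View pics/w3.png

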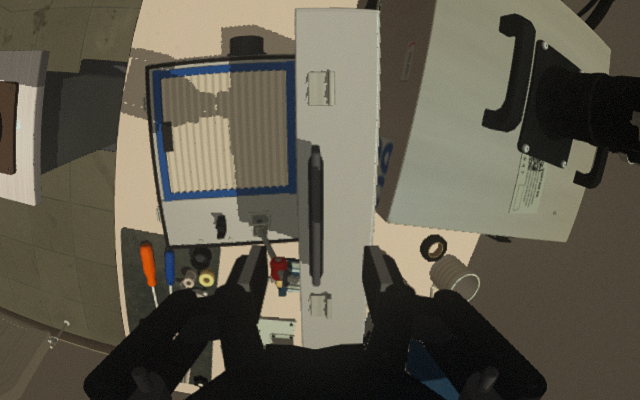

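The wrist view shows the tab at column 316, midway between the fingers (mid-column about 314), so they will straddle it.

>>> drive_tool --targets '[0,20,0,0,0,0,0,20,0,0,0,0,0,16,0,0,0,0,0,11,0,0,0,0,0,3,0,0,0,0,0,0,0,0,0,0]'

```text
time_s: 10.8
tcp_pos: [0.6575, 0.0467, 0.3179]
orientation: [[0.959, 0.169, -0.228], [0.224, 0.042, 0.974], [0.174, -0.985, 0.002]]
wrist_force: [0.0, -0.6, 1.1]
grip_width: 0.587
```

>>> drive_tool --targets '[0,0,0,0,0,0,0,0,0,0,0,0,0,0,0,0,0,0,0,0,0,0,0,0,0,0,0,0,0,0,0,0,0,0,0,0]' --grip 0 --newtons 50

```text
time_s: 11.55
tcp_pos: [0.6574, 0.0466, 0.3187]
orientation: [[0.959, 0.17, -0.228], [0.224, 0.041, 0.974], [0.175, -0.985, 0.002]]
wrist_force: [-2.5, 0.2, 4.6]
grip_width: 0.104
```

Run:
```python
from h import *
s=arm.sense();R=s['orientation'];g=s['tcp_pos']-R[:,1]*GO;d=g-box(115,0,72)
print('grasp rel hinge',d@BX,d@BY,d[2],s['wrist_force'],s['moment'],s['grip_width']*85.4)
# constant per-row step for .02 rad (rotation about tool z sign)
a=.02;p0=lidP(1.4,265);R0=lidR(1.4)
for a in(.02,.03):
  p1=lidP(1.4-a,265);R1=lidR(1.4-a);t0=p0+R0[:,1]*GO;t1=p1+R1[:,1]*GO
  print(np.round(R0.T@(t1-t0)*1e3,2),Ro.from_matrix(R0.T@R1).as_rotvec())
```

```text
grasp rel hinge -0.030909586655699397 0.0027155181448906664 0.26508741612153913 [-2.50310625  0.21851705  4.62763994] [-0.07800073  0.41227881  0.15837237] 8.908316400118819
[-4.93 -0.23 -0.  ] [ 1.59879805e-18 -2.22064779e-17 -2.00000000e-02]
[-7.39 -0.31 -0.  ] [ 4.41429544e-18  5.47958823e-18 -3.00000000e-02]
```

>>> drive_tool --targets '[-4.9,-0.2,0,0,0,-0.02,-4.9,-0.2,0,0,0,-0.02,-4.9,-0.2,0,0,0,-0.02,-4.9,-0.2,0,0,0,-0.02,-4.9,-0.2,0,0,0,-0.02,-4.9,-0.2,0,0,0,-0.02,-4.9,-0.2,0,0,0,-0.02,-4.9,-0.2,0,0,0,-0.02,-4.9,-0.2,0,0,0,-0.02,-4.9,-0.2,0,0,0,-0.02]'

```text
time_s: 12.8
tcp_pos: [0.6109, 0.0356, 0.3083]
orientation: [[0.905, 0.358, -0.228], [0.212, 0.085, 0.974], [0.368, -0.93, 0.001]]
wrist_force: [-3.0, -0.9, 6.4]
grip_width: 0.106
```

```bash
cat >> h.py <<'E'
def lid():
    s=arm.sense();R=s['orientation'];g=s['tcp_pos']-R[:,1]*GO;d=g-box(115,0,72);x=-d@BX;z=d[2]
    print('r',np.hypot(x,z),'lid angle',np.arctan2(z,x)+np.arctan2(14,265),'tool ang',np.arccos(np.clip(R[:,1]@BX,-1,1)),'F',s['wrist_force'],s['moment'],s['grip_width']*85.4,s['time_s'])
E
python3 -c "
from h import *
lid()"
```

```text
r 0.2667257355512032 lid angle 1.3097314954185624 tool ang 1.1935800965992334 F [-3.03660049 -0.89770313  6.38248058] [-0.10879557  0.56569286  0.11513736] 9.017258260923658 12.8
```

```bash
sed -i 's/+np.arctan2(14,265)/-np.arctan2(14,265)/' h.py
```

>>> drive_tool --targets '[-3.7,-0.2,0,0,0,-0.015,-3.7,-0.2,0,0,0,-0.015,-3.7,-0.2,0,0,0,-0.015,-3.7,-0.2,0,0,0,-0.015,-2.5,-0.1,0,0,0,-0.01,-2.5,-0.1,0,0,0,-0.01]'

```text
time_s: 13.55
tcp_pos: [0.5928, 0.0312, 0.3015]
orientation: [[0.874, 0.429, -0.228], [0.204, 0.101, 0.974], [0.441, -0.897, 0.001]]
wrist_force: [-4.2, -1.0, 7.6]
grip_width: 0.105
```

```bash
python3 -c "
from h import *
lid()
s,c=snap('scene','s4.png')
cv2.imwrite('pics/s4c.png',cv2.resize(cv2.imread('pics/s4.png')[80:230,230:400],None,fx=4,fy=4,interpolation=2)[:600])"
```

```text
r 0.26669124646760645 lid angle 1.1243568078546744 tool ang 1.1139705194697538 F [-4.20279327 -0.99309665  7.56704214] [-0.12300838  0.65640522  0.12927536] 8.935474201030535 13.55
```

View pics/s4c.png

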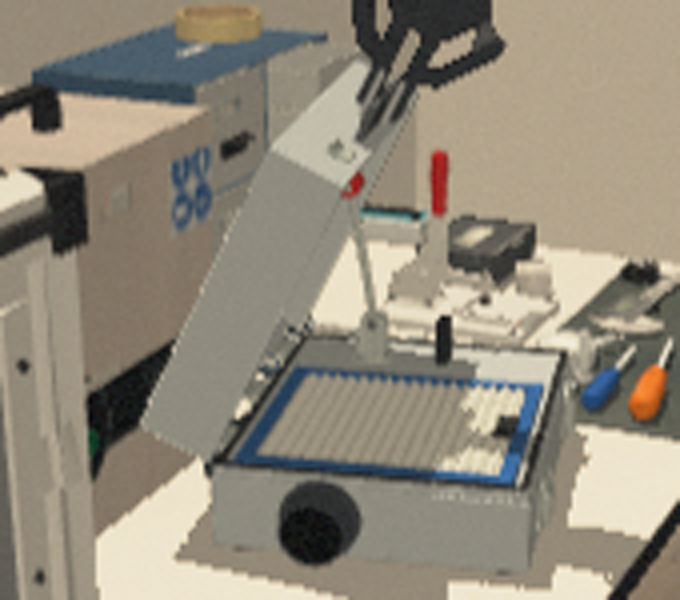

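The lid is held by its tab at about 1.12 rad. The rod is still upright with its end inside the lid, and its red grip is at about (352,183) in the crop. I'll ease it further down.

>>> drive_tool --targets '[-2.5,-0.1,0,0,0,-0.01,-2.5,-0.1,0,0,0,-0.01,-2.5,-0.1,0,0,0,-0.01,0,0,0,0,0,0]'

```text
time_s: 14.1
tcp_pos: [0.5861, 0.0296, 0.2985]
orientation: [[0.861, 0.455, -0.228], [0.201, 0.107, 0.974], [0.468, -0.884, 0.001]]
wrist_force: [-5.5, -0.7, 7.5]
grip_width: 0.105
```

```bash
python3 -c "
from h import *
lid()"
```

```text
r 0.2666420308722881 lid angle 1.093864575980024 tool ang 1.0842536891372996 F [-5.527729   -0.67315991  7.52286589] [-0.14024388  0.78793717  0.11644639] 8.95952575601664 14.1
```

>>> drive_tool --targets '[-1.5,-0.1,0,0,0,-0.006,-1.5,-0.1,0,0,0,-0.006,-1.5,0,0,0,0,-0.006,0,0,0,0,0,0]'

```text
time_s: 14.6
tcp_pos: [0.5822, 0.0287, 0.2967]
orientation: [[0.852, 0.471, -0.228], [0.199, 0.111, 0.974], [0.483, -0.875, 0.001]]
wrist_force: [-6.4, -1.8, 8.1]
grip_width: 0.103
```

```bash
python3 -c "
from h import *
lid();s=arm.sense();print(s['orientation'].T@s['wrist_force'])"
```

```text
r 0.26663729649099843 lid angle 1.076188780371905 tool ang 1.0662084984520837 F [-6.35987131 -1.77872426  8.08727092] [-0.14597803  0.7407864   0.14760738] 8.755177703994562 14.6
[ -1.86582653 -10.26926535  -0.27686534]
```

>>> drive_tool --targets '[-1.5,-0.1,0,0,0,-0.006,-1.5,-0.1,0,0,0,-0.006,-1.5,0,0,0,0,-0.006,0,0,0,0,0,0]'

```text
time_s: 15.1
tcp_pos: [0.5783, 0.0278, 0.2947]
orientation: [[0.844, 0.486, -0.228], [0.197, 0.114, 0.974], [0.499, -0.866, 0.001]]
wrist_force: [-6.3, -1.7, 7.7]
grip_width: 0.103
```

```bash
python3 -c "
from h import *
lid();s=arm.sense();print(s['orientation'].T@s['wrist_force'])"
```

```text
r 0.26660802781426907 lid angle 1.0584164566396732 tool ang 1.0479822623151687 F [-6.31594227 -1.69836921  7.66545821] [-0.0775129   0.64855158  0.11445635] 8.763613574847938 15.1
[-1.83604809 -9.90555474 -0.20915764]
```

>>> drive_tool --targets '[-1.3,0,0,0,0,-0.005,-1.3,0,0,0,0,-0.005,0,0,0,0,0,0]'

```text
time_s: 15.48
tcp_pos: [0.5762, 0.0273, 0.2937]
orientation: [[0.839, 0.495, -0.228], [0.196, 0.116, 0.974], [0.508, -0.861, 0.0]]
wrist_force: [-5.5, -1.5, 9.2]
grip_width: 0.101
```

```bash
python3 -c "
from h import *
lid();s=arm.sense();print(s['orientation'].T@s['wrist_force'])
s,c=snap('scene','s5.png')
cv2.imwrite('pics/s5c.png',cv2.resize(cv2.imread('pics/s5.png')[80:230,230:400],None,fx=4,fy=4,interpolation=2)[:600])"
```

```text
r 0.26660085016329826 lid angle 1.0485843825167231 tool ang 1.0377167106520853 F [-5.51601388 -1.46676706  9.24072274] [-0.10935552  0.77079209  0.13365903] 8.601998229099722 15.475
[ -0.21748716 -10.85789121  -0.1663409 ]
```

View pics/s5c.png

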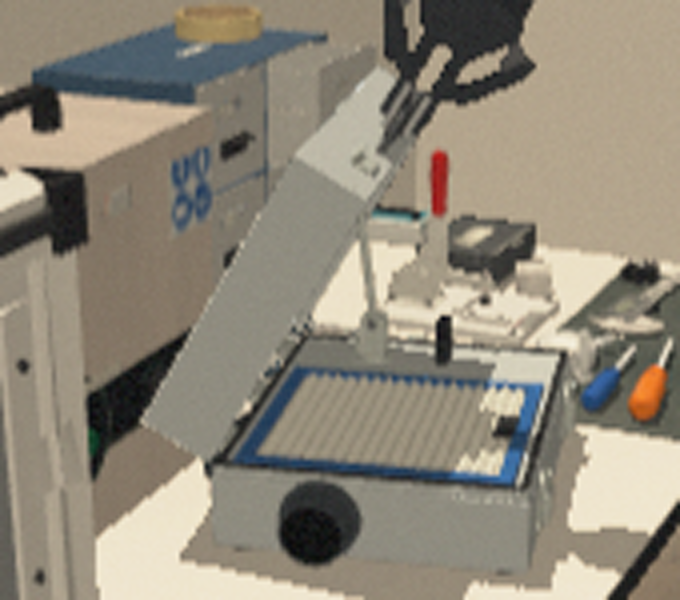

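The lid is lower, at about 1.05 rad. The rod's line, from (372,320) to (360,210), is unchanged, and the normal force has started to shift, which suggests contact.

>>> drive_tool --targets '[-1,0,0,0,0,-0.004,-1,0,0,0,0,-0.004,0,0,0,0,0,0]'

```text
time_s: 15.9
tcp_pos: [0.5746, 0.0269, 0.2928]
orientation: [[0.835, 0.501, -0.228], [0.195, 0.118, 0.974], [0.515, -0.857, 0.0]]
wrist_force: [-7.2, -1.8, 8.6]
grip_width: 0.105
```

```bash
python3 -c "
from h import *
lid();s=arm.sense();print(s['orientation'].T@s['wrist_force'])"
```

```text
r 0.26658525300436553 lid angle 1.0409174362665337 tool ang 1.0296115788738298 F [-7.17481166 -1.83192001  8.55352186] [-0.14946372  0.82749659  0.13827694] 8.95366316178934 15.9
[ -1.93916967 -11.14520574  -0.14352541]
```

>>> drive_tool --targets '[-1.3,0,0,0,0,-0.005,-1.3,0,0,0,0,-0.005,0,0,0,0,0,0]'

```text
time_s: 16.27
tcp_pos: [0.5724, 0.0264, 0.2916]
orientation: [[0.829, 0.51, -0.228], [0.194, 0.12, 0.974], [0.524, -0.852, 0.0]]
wrist_force: [-7.0, -1.6, 10.4]
grip_width: 0.108
```

```bash
python3 -c "
from h import *
lid();s=arm.sense();print(s['orientation'].T@s['wrist_force'])"
```

```text
r 0.26654942473627374 lid angle 1.0307620684091823 tool ang 1.0194728567907965 F [-7.01693462 -1.56904437 10.41539311] [-0.05927176  0.81891561  0.12244717] 9.242091705468635 16.275
[ -0.66881672 -12.63829629   0.07639559]
```

>>> drive_tool --targets '[-1.3,0,0,0,0,-0.005,-1.3,0,0,0,0,-0.005,0,0,0,0,0,0]'

```text
time_s: 16.65
tcp_pos: [0.5703, 0.0259, 0.2905]
orientation: [[0.824, 0.518, -0.228], [0.193, 0.122, 0.974], [0.533, -0.846, 0.0]]
wrist_force: [-7.1, -1.5, 11.0]
grip_width: 0.105
```

```bash
python3 -c "
from h import *
lid();s=arm.sense();print(s['orientation'].T@s['wrist_force'])"
```

```text
r 0.26657179003215214 lid angle 1.0208042956464938 tool ang 1.009227212672642 F [-7.13745884 -1.45631593 10.98159203] [-0.10533552  0.8098985   0.16832679] 8.94816183991803 16.65
[ -0.3153438  -13.17250587   0.2125693 ]
```

>>> drive_tool --targets '[-1.3,-0.3,0,0,0,-0.005,-1.3,-0.3,0,0,0,-0.005,0,0,0,0,0,0]'

```text
time_s: 17.02
tcp_pos: [0.5678, 0.0253, 0.289]
orientation: [[0.819, 0.526, -0.228], [0.192, 0.124, 0.974], [0.541, -0.841, 0.0]]
wrist_force: [-7.6, -1.8, 9.2]
grip_width: 0.1
```

```bash
python3 -c "
from h import *
lid();s=arm.sense();print(s['orientation'].T@s['wrist_force'])
from h import *
snap('scene','s6.png');a=[cv2.imread('pics/s%d.png'%i)[125:170,300:345] for i in(4,5,6)]
for i in(4,5,6):
  im=cv2.cvtColor(cv2.imread('pics/s%d.png'%i),6).astype(int)
  print([ (140+k, im[140+k,312:332].tolist()) for k in (4,12)])
cv2.imwrite('pics/s6c.png',np.hstack([cv2.resize(x,(266,266),interpolation=2) for x in a]))"
```

```text
r 0.2665709082576585 lid angle 1.0089802646380563 tool ang 0.9996843337597631 F [-7.57745893 -1.75687305  9.16935424] [-0.14392535  0.72116871  0.09757917] 8.524189891522669 17.025
[ -1.58735218 -11.91895321   0.02027831]
[(144, [140, 146, 171, 227, 227, 225, 224, 170, 135, 145, 217, 226, 226, 227, 226, 226, 227, 227, 226, 226]), (152, [225, 227, 225, 226, 227, 226, 225, 226, 224, 139, 142, 178, 227, 225, 224, 153, 156, 156, 155, 155])]
[(144, [143, 131, 139, 147, 205, 228, 226, 225, 159, 139, 161, 226, 225, 225, 225, 226, 225, 227, 227, 226]), (152, [227, 226, 226, 225, 226, 227, 227, 226, 224, 171, 140, 160, 226, 225, 223, 152, 155, 157, 156, 155])]
[(144, [140, 140, 139, 140, 143, 179, 225, 226, 226, 158, 136, 158, 225, 225, 227, 226, 227, 226, 227, 227]), (152, [203, 226, 225, 226, 226, 225, 226, 225, 227, 223, 131, 141, 202, 226, 224, 152, 155, 156, 153, 154])]
```

View pics/s6c.png

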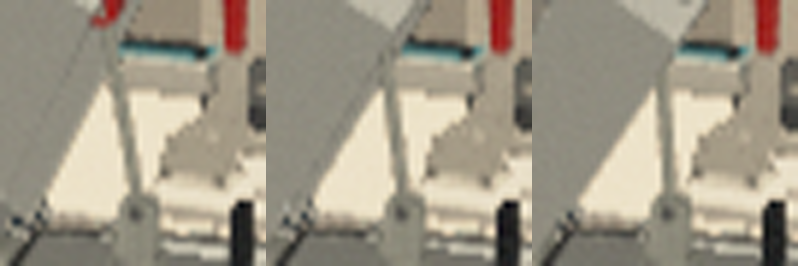

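Run:
```python
from h import *
c=arm.camera('scene')
def col(th,row):
    P=np.array([proj(c,box(40-r*np.cos(th),-105,102+r*np.sin(th))) for r in range(0,141,2)])
    return np.interp(-row,-P[:,1],P[:,0])
for th in(1.5,1.55,1.6,1.65,1.7,1.745):print(th,[round(col(th,r),1) for r in(144,148,152,156)])
for i in(4,5,6):
  im=cv2.cvtColor(cv2.imread('pics/s%d.png'%i),6).astype(float);o=[]
  for r in(144,148,152):
    w=np.clip(225-im[r,317:326],0,None);o.append(round((w*np.arange(317,326)).sum()/w.sum(),2))
  print(i,o)
print(proj(c,box(40,-105,102)))
```

```text
1.5 [np.float64(324.0), np.float64(323.7), np.float64(323.4), np.float64(323.1)]
1.55 [np.float64(323.1), np.float64(323.0), np.float64(322.9), np.float64(322.8)]
1.6 [np.float64(322.3), np.float64(322.4), np.float64(322.5), np.float64(322.6)]
1.65 [np.float64(321.4), np.float64(321.7), np.float64(322.0), np.float64(322.3)]
1.7 [np.float64(320.6), np.float64(321.1), np.float64(321.6), np.float64(322.1)]
1.745 [np.float64(319.8), np.float64(320.5), np.float64(321.2), np.float64(321.9)]
4 [np.float64(320.17), np.float64(321.1), np.float64(321.81)]
5 [np.float64(320.99), np.float64(321.62), np.float64(322.04)]
6 [np.float64(321.14), np.float64(322.17), np.float64(322.63)]
[322.69033496 160.69644399]
```

The rod's upper part moved forward about 0.07 rad between these frames. My geometry says the collar met the bracket near 1.075 rad, with the end in the slot. I then pushed past that and drove the rod forward in the slot's play. To mend it, I'll raise the lid, set the rod back on its stop and lower the lid only to contact.

>>> drive_tool --targets '[4.8,0.3,0,0,0,0.02,9.6,0.7,0,0,0,0.039,9.6,0.7,0,0,0,0.039,9.6,0.7,0,0,0,0.039,9.6,0.7,0,0,0,0.039,9.6,0.7,0,0,0,0.039,9.6,0.7,0,0,0,0.039,9.6,0.7,0,0,0,0.039,9.6,0.7,0,0,0,0.039,9.6,0.7,0,0,0,0.039,2.5,0.2,0,0,0,0.01]'

```text
time_s: 18.5
tcp_pos: [0.6549, 0.046, 0.3184]
orientation: [[0.956, 0.183, -0.228], [0.224, 0.045, 0.974], [0.189, -0.982, 0.001]]
wrist_force: [-1.6, 0.5, 5.9]
grip_width: 0.108
```

```bash
python3 -c "
from h import *
lid()"
```

```text
r 0.26687739350137674 lid angle 1.3910440724910536 tool ang 1.3808660118448675 F [-1.61642738  0.45190771  5.92584841] [0.00132371 0.35092208 0.10265882] 9.227161519246179 18.5
```

>>> drive_tool --targets '[2,0,0,0,0,0.01,0,0,0,0,0,0,0,0,0,0,0,0]'

```text
time_s: 18.88
tcp_pos: [0.6564, 0.0464, 0.3185]
orientation: [[0.958, 0.175, -0.228], [0.224, 0.043, 0.974], [0.18, -0.984, 0.002]]
wrist_force: [-0.7, 0.3, 6.0]
grip_width: 0.104
```

>>> drive_tool --targets '[0,0,0,0,0,0,0,0,0,0,0,0,0,0,0,0,0,0,0,-35,0,0,0,0,0,-40,0,0,0,0]' --grip 50

```text
time_s: 19.5
tcp_pos: [0.6423, 0.0431, 0.3899]
orientation: [[0.959, 0.168, -0.228], [0.224, 0.043, 0.974], [0.174, -0.985, 0.003]]
wrist_force: [0.3, 0.2, 1.1]
grip_width: 0.585
```

>>> drive_tool --targets '[-35,0,-35,0,0,0,-40,0,-40,0,0,0,-30,0,-40,0,0,0,0,0,0,0,0,0]' --grip 0

```text
time_s: 20.0
tcp_pos: [0.5672, -0.0951, 0.3712]
orientation: [[0.96, 0.171, -0.223], [0.22, 0.042, 0.975], [0.175, -0.984, 0.002]]
wrist_force: [-0.1, 0.6, 1.0]
grip_width: 0.002
```

Run:
```python
from h import *
s,c=snap('top','top7.png');R=s['orientation'];d=s['tcp_pos']-B0
print(s['time_s'],s['grip_width'],'tcp box',d@BX,d@BY,d[2]);
t=box(-25,-105,215)
print('to pre-push',np.round(R.T@(t-s['tcp_pos'])*1e3,1))
cv2.imwrite('pics/t7.png',cv2.resize(cv2.imread('pics/top7.png')[60:260,320:560],None,fx=3,fy=3))
```

```text
20.0 0.0015771107484234778 tcp box -0.03281239853579764 -0.11458754429913805 0.37121135308182857
to pre-push [-19.8 155.2   9.2]
```

View pics/t7.png

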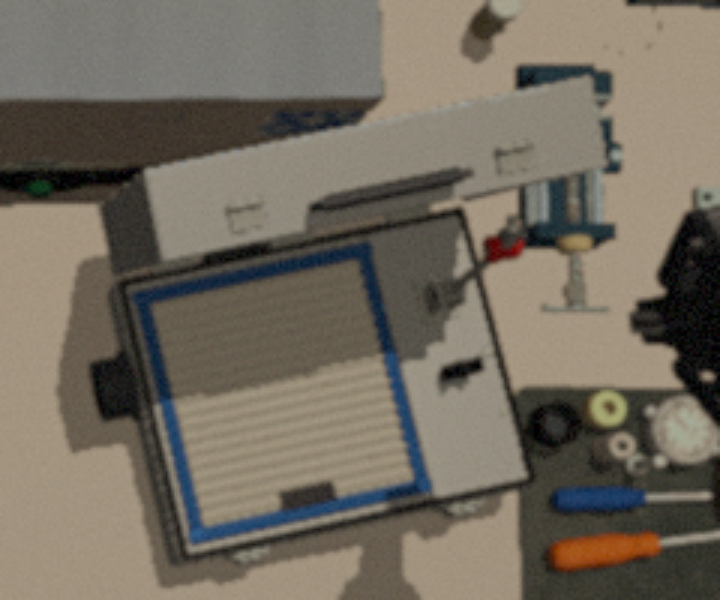

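The lid is back at its stop. The rod is still upright with its grip at (505,247) in the crop. Next I'll push it back onto its stop with the closed fingers.

>>> drive_tool --targets '[-20,0,5,0,0,0,0,40,4,0,0,0,0,40,0,0,0,0,0,40,0,0,0,0,0,41,0,0,0,0,20,0,0,0,0,0,15,0,0,0,0,0,0,0,0,0,0,0]'

```text
time_s: 21.05
tcp_pos: [0.6099, -0.0728, 0.2176]
orientation: [[0.958, 0.174, -0.23], [0.226, 0.042, 0.973], [0.179, -0.984, 0.001]]
wrist_force: [-0.2, -0.4, 0.7]
grip_width: -0.001
```

```bash
cat >> h.py <<'E'
def st():
    s=arm.sense();d=s['tcp_pos']-B0;print(s['time_s'],'tcp box',np.round([d@BX,d@BY,d[2]],4),'F box',np.round([s['wrist_force']@BX,s['wrist_force']@BY,s['wrist_force'][2]],1))
E
python3 - <<'E'
from h import *
st()
for f in('top2','top7'):
    c=np.load(f'pics/{f}.png.npz');h=cv2.cvtColor(c['img'],cv2.COLOR_RGB2HSV)
    m=((h[...,0]<8)|(h[...,0]>172))&(h[...,1]>150)&(h[...,2]>60);m[:,:470]=0;m[:,510:]=0;m[:120]=0;m[170:]=0
    ys,xs=np.nonzero(m);print(f,xs.mean(),ys.mean(),len(xs))
for th in(1.65,1.7,1.745):print(th,proj(c,box(40-120*np.cos(th),-105,102+120*np.sin(th))))
E
```

```text
21.05 tcp box [ 0.0139 -0.1026  0.2176] F box [-0.3 -0.3  0.7]
top2 485.3090909090909 137.85454545454544 55
top7 487.2950819672131 142.54098360655738 61
1.65 [486.84350155 142.54027207]
1.7 [486.03191067 139.92948526]
1.745 [485.26338824 137.62849838]
```

Top-view check: the rod was at 1.74 after the first swing and is at 1.65 now. Pushing it back.

>>> drive_tool --targets '[6,0.5,0,0,0,0,6,0.5,0,0,0,0,5,1,0,0,0,0,3,0.5,0,0,0,0,0,0,0,0,0,0]'

```text
time_s: 21.68
tcp_pos: [0.6273, -0.0691, 0.2174]
orientation: [[0.959, 0.169, -0.228], [0.224, 0.042, 0.974], [0.174, -0.985, 0.002]]
wrist_force: [-4.3, -0.7, 1.6]
grip_width: 0.0
```

```bash
python3 -c "
from h import *
st()"
```

```text
21.675 tcp box [ 0.0316 -0.1031  0.2174] F box [-4.4  0.3  1.6]
```

>>> drive_tool --targets '[2,0,0,0,0,0,2,0.5,0,0,0,0,0,0,0,0,0,0]'

```text
time_s: 22.05
tcp_pos: [0.6269, -0.0691, 0.2176]
orientation: [[0.96, 0.158, -0.229], [0.225, 0.041, 0.973], [0.164, -0.987, 0.004]]
wrist_force: [-27.9, -4.2, 9.9]
grip_width: -0.0
```

```bash
python3 -c "
from h import *
st()"
```

```text
22.05 tcp box [ 0.0312 -0.103   0.2176] F box [-28.2   2.3   9.9]
```

>>> drive_tool --targets '[-20,0,0,0,0,0,-35,0,0,0,0,0,0,-50,0,0,0,0,0,-50,0,0,0,0,0,-55,0,0,0,0,0,0,0,0,0,0]'

```text
time_s: 22.8
tcp_pos: [0.5541, -0.0877, 0.3677]
orientation: [[0.956, 0.183, -0.228], [0.224, 0.038, 0.974], [0.187, -0.982, -0.005]]
wrist_force: [-0.7, -0.2, -0.1]
grip_width: 0.002
```

Run:
```python
from h import *
st();s,c=snap('top','top8.png');h=cv2.cvtColor(c['img'],cv2.COLOR_RGB2HSV)
m=((h[...,0]<8)|(h[...,0]>172))&(h[...,1]>150)&(h[...,2]>60);m[:,:470]=0;m[:,510:]=0;m[:120]=0;m[170:]=0
ys,xs=np.nonzero(m);print(xs.mean(),ys.mean(),len(xs))
plan(lidP(1.4,265)-lidR(1.4)[:,1]*.07+BX*.0005+BY*.003,lidR(1.4))
```

```text
22.8 tcp box [-0.0438 -0.1045  0.3677] F box [-0.7 -0.  -0.1]
487.2241379310345 142.27586206896552 58
turn [0.001 0.    0.012] shift after [122.1  -1.4 106.9] shift before [ 1.221e+02 -1.000e-01  1.069e+02]
```

Run:
```python
from h import *
snap('scene','s8.png')
s8=np.load('pics/s8.png.npz');t8=np.load('pics/top8.png.npz')
def red(c,x0,x1,y0,y1):
    h=cv2.cvtColor(c['img'],cv2.COLOR_RGB2HSV);m=((h[...,0]<8)|(h[...,0]>172))&(h[...,1]>140)&(h[...,2]>50)
    a=m[y0:y1,x0:x1];n,l,st,ce=cv2.connectedComponentsWithStats(a.astype(np.uint8));return [(st[i,4],(ce[i]+[x0,y0]).round(1)) for i in range(1,n) if st[i,4]>4]
print(red(s8,290,345,100,170))
for th in(1.6,1.65,1.7,1.745):
    p=box(40-120*np.cos(th),-105,102+120*np.sin(th));print(th,'scene',proj(s8,p),'top',proj(t8,p))
for f in('top0','top2','top7','top8'):
    c=np.load(f'pics/{f}.png.npz');a=c['img'].max(2)[112:136,422:478].astype(int);m=(a<75).astype(np.uint8);n,l,st,ce=cv2.connectedComponentsWithStats(m);k=1+st[1:,4].argmax();print(f,st[k],ce[k]+[422,112],red(c,470,510,115,172))
a=cv2.imread('pics/s8.png')[75:200,255:385];b=cv2.imread('pics/top2.png')[110:170,455:515];d=cv2.imread('pics/top8.png')[110:170,455:515]
cv2.imwrite('pics/v8.png',np.hstack([cv2.resize(a,(390,390),interpolation=2),*(cv2.resize(x,(200,390),interpolation=2) for x in(b,d))]))
```

```text
[(np.int32(57), array([339.4, 125. ])), (np.int32(26), array([320.5, 125.2]))]
1.6 scene [321.84342163 126.19144146] top [487.60772828 145.19970566]
1.65 scene [320.06287587 126.1938835 ] top [486.84350155 142.54027207]
1.7 scene [318.29256866 126.2851755 ] top [486.03191067 139.92948526]
1.745 scene [316.71201121 126.44288164] top [485.26338824 137.62849838]
top0 [  1   4  54  15 268] [449.22761194 123.50746269] []
top2 [  1   4  54  15 260] [449.35769231 123.42307692] [(np.int32(61), array([485.1, 137.8]))]
top7 [  1   5  54  14 264] [449.28030303 123.50378788] [(np.int32(64), array([487.1, 142.6]))]
top8 [  1   5  54  14 268] [449.32462687 123.45522388] [(np.int32(64), array([487.2, 142.3]))]
```

View pics/v8.png

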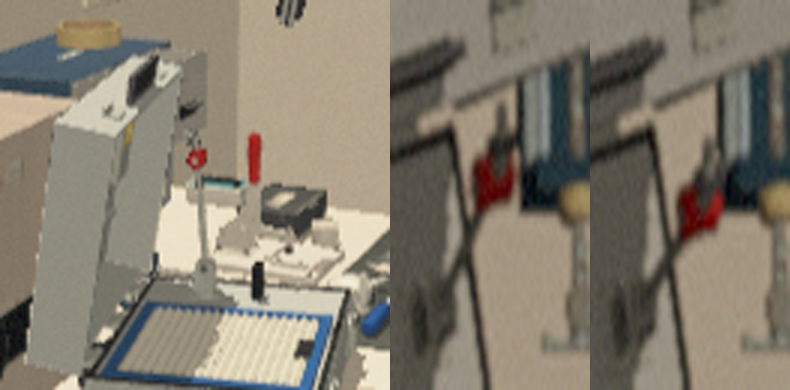

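The rod is still at 1.65 in both views. In the scene crop the grip is at (197,157); the right-hand top crop, taken now, shows it further forward than the earlier one. The 28 N was probably the wide knuckles on the lid edge. I'll turn the wrist back and take the grip again, as in the first swing.

Run:
```python
from h import *
R=gripR();plan(box(49,-106,222)-R[:,1]*.09,R)
```

```text
turn [ 0.064  1.569 -0.066] shift after [ 2.6 87.5 54.9] shift before [62.  82.6 -2.6]
```

>>> drive_tool --targets '[0,0,0,0.007,0.174,-0.007,0,0,0,0.007,0.174,-0.007,0,0,0,0.007,0.174,-0.007,0,0,0,0.007,0.174,-0.007,0,0,0,0.007,0.174,-0.007,0,0,0,0.007,0.174,-0.007,0,0,0,0.007,0.174,-0.007,0,0,0,0.007,0.174,-0.007,0,0,0,0.007,0.174,-0.007,0,25,25,0,0,0,0,25,28,0,0,0,0,0,0,0,0,0]' --grip 55

```text
time_s: 24.4
tcp_pos: [0.6143, -0.0709, 0.3198]
orientation: [[0.233, 0.239, 0.943], [-0.972, 0.064, 0.224], [-0.006, -0.969, 0.247]]
wrist_force: [-0.1, 0.3, 0.5]
grip_width: 0.648
```

Run:
```python
from h import *
st();plan(box(49,-106,222),gripR())
```

```text
24.4 tcp box [ 0.0186 -0.1019  0.3198] F box [0.  0.4 0.5]
turn [ 0.012  0.003 -0.007] shift after [  4.1 121.1   4.1] shift before [  5.1 121.    5.5]
```

>>> drive_tool --targets '[2,40,2,0,0,0,2,40,2,0,0,0,0,30,1,0,0,0,0,11,0,0,0,0,0,0,0,0,0,0]'

```text
time_s: 25.02
tcp_pos: [0.6498, -0.0674, 0.2091]
orientation: [[0.232, 0.246, 0.941], [-0.973, 0.061, 0.224], [-0.002, -0.967, 0.253]]
wrist_force: [-0.0, 0.1, 0.3]
grip_width: 0.646
```

>>> drive_tool --targets '[0,0,0,0,0,0,0,0,0,0,0,0,0,0,0,0,0,0,0,0,0,0,0,0]' --grip 10 --newtons 40

```text
time_s: 25.52
tcp_pos: [0.6513, -0.0665, 0.2122]
orientation: [[0.232, 0.251, 0.94], [-0.973, 0.062, 0.224], [-0.002, -0.966, 0.259]]
wrist_force: [-0.7, 6.2, 6.0]
grip_width: 0.266
```

>>> drive_tool --targets '[0,1,5,0,0,0,0,1.5,5,0,0,0,0,1,3,0,0,0,0,0,0,0,0,0]'

```text
time_s: 26.02
tcp_pos: [0.6613, -0.0641, 0.2108]
orientation: [[0.234, 0.241, 0.942], [-0.972, 0.061, 0.226], [-0.003, -0.969, 0.248]]
wrist_force: [-12.7, 4.0, 9.7]
grip_width: 0.267
```

```bash
cat >> h.py <<'E'
def rod():
    s=arm.sense();R=s['orientation'];g=s['tcp_pos']-R[:,1]*GO;d=g-box(40,-105,102);print('rod',np.arctan2(d[2],-d@BX),np.hypot(d@BX,d[2]),s['wrist_force'],s['grip_width']*85.4)
E
python3 -c "
from h import *
rod()"
```

```text
rod 1.736727634184173 0.12867544266057943 [-12.73743952   3.95448096   9.69546087] 22.79761665964764
```

>>> drive_tool --targets '[0,0,-2,0,0,0,0,0,0,0,0,0,0,0,0,0,0,0,0,-15,0,0,0,0,0,-40,0,0,0,0,0,-50,-5,0,0,0,0,-50,-15,0,0,0,0,-50,-25,0,0,0,0,-20,-20,0,0,0]' --grip 50

```text
time_s: 27.15
tcp_pos: [0.5442, -0.0935, 0.4162]
orientation: [[0.232, 0.255, 0.939], [-0.973, 0.057, 0.225], [0.004, -0.965, 0.261]]
wrist_force: [0.3, 0.8, 0.1]
grip_width: 0.587
```

>>> drive_tool --targets '[0,0,0,-0.007,-0.174,0.007,0,0,0,-0.007,-0.174,0.007,0,0,0,-0.007,-0.174,0.007,0,0,0,-0.007,-0.174,0.007,0,0,0,-0.007,-0.174,0.007,0,0,0,-0.007,-0.174,0.007,0,0,0,-0.007,-0.174,0.007,0,0,0,-0.007,-0.174,0.007,0,0,0,-0.007,-0.174,0.007,0,0,0,0,0,0]'

```text
time_s: 28.4
tcp_pos: [0.5447, -0.0929, 0.4114]
orientation: [[0.959, 0.173, -0.226], [0.222, 0.042, 0.974], [0.178, -0.984, 0.001]]
wrist_force: [0.3, 0.1, 0.3]
grip_width: 0.58
```

Run:
```python
from h import *
st();s,c=snap('top','top9.png');h=cv2.cvtColor(c['img'],cv2.COLOR_RGB2HSV)
m=((h[...,0]<8)|(h[...,0]>172))&(h[...,1]>140)&(h[...,2]>50);m[:,:470]=0;m[:,510:]=0;m[:115]=0;m[172:]=0
ys,xs=np.nonzero(m);print(xs.mean(),ys.mean(),len(xs))
plan(lidP(1.4,265)-lidR(1.4)[:,1]*.07+BX*.0005+BY*.003,lidR(1.4))
```

```text
28.4 tcp box [-0.0542 -0.1074  0.4114] F box [0.3 0.1 0.3]
485.2 137.69230769230768 65
turn [-0.001 -0.003  0.008] shift after [123.6  46.9 110.4] shift before [122.9  48.  110.7]
```

The rod is back on its stop: pixel (485.2,137.7) is 1.745. Now the tab again.

>>> drive_tool --targets '[41,4,37,0,0,0.004,41,4,37,0,0,0.004,41,15,36,0,0,0,0,25,0,0,0,0,0,0,0,0,0,0]'

```text
time_s: 29.08
tcp_pos: [0.6449, 0.0443, 0.3815]
orientation: [[0.961, 0.158, -0.227], [0.223, 0.041, 0.974], [0.164, -0.987, 0.004]]
wrist_force: [0.5, -0.1, 0.5]
grip_width: 0.587
```

Run:
```python
from h import *
plan(lidP(1.4,265)+BX*.0005+BY*.003,lidR(1.4))
```

```text
turn [-0.004 -0.001 -0.006] shift after [ 1.7 65.6 -0.4] shift before [ 2.1 65.6 -0.7]
```

>>> drive_tool --targets '[2,20,0,0,0,-0.006,0,20,0,0,0,0,0,15,0,0,0,0,0,10,0,0,0,0,0,0,0,0,0,0]'

```text
time_s: 29.7
tcp_pos: [0.6581, 0.0468, 0.3197]
orientation: [[0.959, 0.168, -0.228], [0.224, 0.042, 0.974], [0.173, -0.985, 0.003]]
wrist_force: [1.0, 0.1, 0.7]
grip_width: 0.585
```

>>> drive_tool --targets '[0,0,0,0,0,0,0,0,0,0,0,0,0,0,0,0,0,0,0,0,0,0,0,0,0,0,0,0,0,0]' --grip 0 --newtons 50

```text
time_s: 30.32
tcp_pos: [0.6569, 0.0464, 0.3217]
orientation: [[0.959, 0.166, -0.229], [0.225, 0.041, 0.973], [0.171, -0.985, 0.002]]
wrist_force: [-6.6, -0.3, 2.9]
grip_width: 0.105
```

```bash
python3 -c "
from h import *
lid()"
```

```text
r 0.2699863833753926 lid angle 1.4016023169671072 tool ang 1.3991577204920962 F [-6.6277124  -0.26519188  2.94421873] [-0.23131941  1.03326397  0.1082593 ] 8.944477553833316 30.325
```

>>> drive_tool --targets '[-2.5,-0.1,0,0,0,-0.01,-5.5,-0.2,0,0,0,-0.022,-5.5,-0.2,0,0,0,-0.022,-5.5,-0.2,0,0,0,-0.022,-5.5,-0.2,0,0,0,-0.022,-5.5,-0.2,0,0,0,-0.022,-5.5,-0.2,0,0,0,-0.022,-5.5,-0.2,0,0,0,-0.022,-5.5,-0.2,0,0,0,-0.022,-5.5,-0.2,0,0,0,-0.022,-5.5,-0.2,0,0,0,-0.022,-5.5,-0.2,0,0,0,-0.022]'

```text
time_s: 31.82
tcp_pos: [0.599, 0.0327, 0.3073]
orientation: [[0.884, 0.407, -0.228], [0.207, 0.096, 0.974], [0.418, -0.908, 0.0]]
wrist_force: [-4.9, -0.6, 8.6]
grip_width: 0.107
```

>>> drive_tool --targets '[-3.7,-0.2,0,0,0,-0.015,-3.7,-0.2,0,0,0,-0.015,-3,-0.1,0,0,0,-0.012,-2.5,-0.1,0,0,0,-0.01,0,0,0,0,0,0]'

```text
time_s: 32.45
tcp_pos: [0.5873, 0.0299, 0.3024]
orientation: [[0.862, 0.452, -0.228], [0.202, 0.106, 0.974], [0.464, -0.886, 0.0]]
wrist_force: [-6.5, -1.0, 9.1]
grip_width: 0.101
```

```bash
python3 -c "
from h import *
lid()"
```

```text
r 0.26970888526929176 lid angle 1.1042418129493177 tool ang 1.0881027736566748 F [-6.52130995 -0.99875546  9.14699579] [-0.16704255  0.8934747   0.10698715] 8.61719461259272 32.45
```

>>> drive_tool --targets '[-2,0,0,0,0,-0.008,-1.5,0,0,0,0,-0.006,0,0,0,0,0,0]'

```text
time_s: 32.83
tcp_pos: [0.5844, 0.0292, 0.3011]
orientation: [[0.856, 0.464, -0.228], [0.201, 0.109, 0.974], [0.477, -0.879, -0.0]]
wrist_force: [-6.7, -1.1, 10.0]
grip_width: 0.103
```

>>> drive_tool --targets '[0,0,0,0,0,0,0,0,0,0,0,0,0,0,0,0,0,0,0,0,0,0,0,0,0,0,0,0,0,0,0,0,0,0,0,0,0,0,0,0,0,0,0,0,0,0,0,0]' --grip 28

```text
time_s: 33.83
tcp_pos: [0.5844, 0.0296, 0.2981]
orientation: [[0.858, 0.461, -0.228], [0.2, 0.11, 0.974], [0.473, -0.881, 0.002]]
wrist_force: [-0.1, -0.0, -0.7]
grip_width: 0.327
```

Run:
```python
from h import *
lid()
s,c=snap('scene','s10.png')
for i in(4,5,6,10):
  im=cv2.cvtColor(cv2.imread('pics/s%d.png'%i),6).astype(float);o=[]
  for r in(144,148,152):
    w=np.clip(225-im[r,317:326],0,None);o.append(round((w*np.arange(317,326)).sum()/w.sum(),2))
  # lid right edge per row near wall top
  print(i,o)
```

```text
r 0.26697095657596837 lid angle 1.0874086081749876 tool ang 1.0775739530208097 F [-0.05983316 -0.00445954 -0.72607897] [-0.10328448  0.32212809 -0.03135505] 27.916426544621018 33.825
4 [np.float64(320.17), np.float64(321.1), np.float64(321.81)]
5 [np.float64(320.99), np.float64(321.62), np.float64(322.04)]
6 [np.float64(321.14), np.float64(322.17), np.float64(322.63)]
10 [np.float64(320.87), np.float64(321.26), np.float64(321.97)]
```

>>> drive_tool --targets '[0,0,0,0,0,0,0,0,0,0,0,0,0,0,0,0,0,0,0,0,0,0,0,0,0,0,0,0,0,0,0,0,0,0,0,0,0,0,0,0,0,0,0,0,0,0,0,0]'

```text
time_s: 34.88
tcp_pos: [0.5845, 0.0297, 0.2983]
orientation: [[0.858, 0.461, -0.228], [0.2, 0.11, 0.974], [0.474, -0.881, 0.002]]
wrist_force: [0.1, 0.0, -1.6]
grip_width: 0.33
```

```bash
cat >> h.py <<'E'
def edge(f): # x positions of lid side silhouette's right edge / rod in rows against the pale table
    im=cv2.cvtColor(cv2.imread('pics/'+f),6).astype(float);o=[]
    for r in(144,148,152):
        w=np.clip(225-im[r,317:326],0,None);o.append(round((w*np.arange(317,326)).sum()/w.sum(),2))
    e=[]
    for r in(146,150,154):
        row=im[r,295:319];e.append(round(295+np.interp(185,row[:],np.arange(24)) if 0 else 319-np.clip((row-140)/85,0,1).sum(),2))
    print(f,'rod',o,'lid edge',e)
E
python3 - <<'E'
from h import *
st();snap('scene','s11.png')
for f in('s4.png','s5.png','s6.png','s10.png','s11.png'):edge(f)
E
```

```text
34.875 tcp box [0.0125 0.0029 0.2983] F box [ 0.1  0.  -1.6]
s4.png rod [np.float64(320.17), np.float64(321.1), np.float64(321.81)] lid edge [np.float64(313.48), np.float64(311.52), np.float64(309.53)]
s5.png rod [np.float64(320.99), np.float64(321.62), np.float64(322.04)] lid edge [np.float64(314.87), np.float64(312.39), np.float64(310.01)]
s6.png rod [np.float64(321.14), np.float64(322.17), np.float64(322.63)] lid edge [np.float64(316.08), np.float64(313.52), np.float64(310.94)]
s10.png rod [np.float64(320.87), np.float64(321.26), np.float64(321.97)] lid edge [np.float64(314.85), np.float64(312.4), np.float64(310.0)]
s11.png rod [np.float64(320.89), np.float64(321.3), np.float64(321.99)] lid edge [np.float64(314.86), np.float64(312.41), np.float64(310.0)]
```

The lid is steady at about 1.045, but that is also where the front finger would catch it. I'll move the open fingers a little further forward to see which is holding it.

>>> drive_tool --targets '[-1.5,0,0,0,0,0,-1.5,0,0,0,0,0,-1.5,0,0,0,0,0,0,0,0,0,0,0,0,0,0,0,0,0,0,0,0,0,0,0]'

```text
time_s: 35.67
tcp_pos: [0.5807, 0.0287, 0.2962]
orientation: [[0.858, 0.461, -0.228], [0.2, 0.11, 0.974], [0.474, -0.881, 0.002]]
wrist_force: [0.6, -0.3, 0.3]
grip_width: 0.328
```

Run:
```python
from h import *
st();snap('scene','s12.png');edge('s12.png')
```

```text
35.675 tcp box [0.0086 0.0028 0.2962] F box [ 0.5 -0.4  0.3]
s12.png rod [np.float64(320.92), np.float64(321.59), np.float64(322.0)] lid edge [np.float64(314.89), np.float64(312.41), np.float64(310.02)]
```

The lid did not follow, so it is resting on the rod. Retracting.

>>> drive_tool --targets '[0,-12,0,0,0,0,0,-20,0,0,0,0,0,-30,0,0,0,0,0,-40,0,0,0,0,0,-30,0,0,0,0,0,0,0,0,0,0,0,0,0,0,0,0,0,0,0,0,0,0,0,0,0,0,0,0]'

```text
time_s: 36.85
tcp_pos: [0.5198, 0.0144, 0.4108]
orientation: [[0.859, 0.459, -0.228], [0.2, 0.111, 0.974], [0.472, -0.882, 0.004]]
wrist_force: [-0.3, -0.7, -0.0]
grip_width: 0.331
```

Run:
```python
from h import *
st();snap('scene','s13.png');edge('s13.png');snap('top','top13.png')
a=cv2.imread('pics/s13.png')[80:230,230:400];b=cv2.imread('pics/top13.png')[60:290,150:560]
cv2.imwrite('pics/v13.png',np.hstack([cv2.resize(a,(400,353),interpolation=2),cv2.resize(b,(400,353))]))
```

```text
36.85 tcp box [-0.054   0.0028  0.4108] F box [-0.5 -0.6 -0. ]
s13.png rod [np.float64(320.92), np.float64(321.61), np.float64(322.0)] lid edge [np.float64(314.75), np.float64(312.41), np.float64(310.04)]
```

View pics/v13.png

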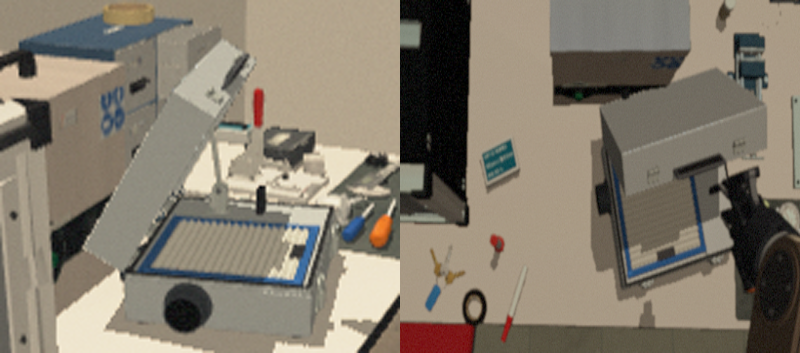

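The lid stands by itself on the rod and the gripper is clear of it. The gauge, tape, pen, keys and carton are where they were. Handing in.

```bash
python3 -c "
from plant import arm
print(arm.job_done())"
```

```text
the job is handed in; nothing more can be done
None
```

The lid is resting on the prop rod at about 1.045 rad, inside the 1.0–1.1 range. It held still for about 1 s after the gripper let go and backed away. I handed the job in at about 37 s, and the things beside the box look unmoved.

- **First lowering failed:** I swung the rod to its back stop (about 1.74 rad), then lowered the lid too far, to about 1.01. That drove the rod forward to about 1.65, so I raised the lid back to its stop.
- **Failed push:** I tried to push the rod back with closed fingers. The rod did not move, and the wrist force reached about 28 N, probably the knuckles on the lid edge.
- **Fix:** I gripped the rod again and set it back on its stop, at 1.745 rad in the top view. I then lowered the lid to about 1.08 and opened the fingers. It settled the last 0.035 rad (about 9 mm at the tab) on the damped hinge.
- **Last checks:** when I moved the open fingers 4.5 mm further forward, the lid did not follow, so the rod is holding it. The wrist force was near zero.
- **Not confirmed:** I could not see the rod's end in the slot. I infer it from the lid angle, which fits, and from the rod staying within about 0.04 rad of its stop.

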